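Hang the second support arm on the bench rack

ROBOT

A 6-joint arm with a two-finger parallel gripper is mounted at the origin on the work surface. World frame = base frame: x ahead of the robot, y to its left, z up, the work surface at z = 0. Lengths are in m, angles in rad, forces in N, time in s.
With the tool pointing down it reaches from about 0.35 to 0.975 m from the base axis. Payload 4.9 kg.
Tool frame: the origin (TCP) lies on the mounting face of the last link; the fingertips stand 173 mm ahead of it and the grasp point (between the pads) lies 155 mm ahead of it; z points along the fingers, y is the direction in which the jaws open and shut (so a half turn about z gives the same grasp; the last joint's range is limited). The gripper opens to 85 mm and grips with 20 to 120 N. Pads are 22 mm wide; open, the fingers measure 114 mm over their backs; the gripper's body (76 mm by 85 mm) begins 54 mm behind the grasp point. The pads swing forward as they close: fully open they stand 13 mm farther back than shut.
Start: joints at [1.037, 0.053, 1.613, -0, 1.476, -0.119], TCP at [0.252, 0.572, 0.405] pointing down, gripper open.
Joint ranges: [-3.01, 3.01], [-1.01, 2.22], [0.06, 2.58], [-1.02, 4.17], [0.09, 2.62], [-3.14, 3.14]. Speed limits (rad/s): [2.57, 2.57, 3.14, 3.14, 3.14, 3.14].

INTERFACE

Orientations are given as a unit quaternion [w, x, y, z].
In Python, from plant import manip gives the robot as it stands.
- The arm moves only by the tool play_rows, never from a script. Its argument "increments" is a list of rows, each an object with "offset": the shift along the tool's x, y, z in mm, a list of three; "twist": the turn about the tool's z in rad; "grip": the opening, from 0 (shut) to 1 (fully open). In form: [{"offset": [dx, dy, dz], "twist": twist, "grip": grip}, ...]. A call has 1 to 5 rows; each row is the pose to reach, as a shift and turn from the pose commanded when the call began, along the tool's axes at that moment; what a row does not reach only later rows make up. A row lasts 1/12 s, in which the tool goes at most 41.7 mm and 7.16 degrees, less where a joint would pass 70% of its speed; a pose out of reach is approached as far as the arm can. A call with a gripper value outside its range is refused whole. The fingers move at their own pace and stop on an object; the grip force is fixed at half the most. Time passes only in rows, so rows that repeat a pose let the fingers close. It gives the time, the measured TCP pose, the force and the opening at its end, in the units of the state.
- manip.state(): the state, without advancing time (a new reading comes with each control period).
- manip.grab_frame(name): name is "scene" or "side" or "wrist"; returns the picture (400x640x3 uint8, blue, green, red); there is no depth.
- manip.get_calibration(name): a dict with "fx", "fy", "cx", "cy" (pixels), "k1" (the pictures are not rectified: a ray, as slopes to the right and down, at radius r is drawn at 1 + k1 r^2 times it, then the intrinsics apply), "T" (4x4, takes a point from camera to world coordinates). Camera axes: x right, y down, z forward; pixel columns grow to the right and rows downward; lengths in m; the calibration is good to about 2 mm. A picture is of the moment at which its call begins: read the wrist's pose just before it. get_calibration takes no time and is no camera call; for the wrist camera it gives the pose at the moment of the call.
- manip.job_done(): hands the job in, once; it reports no verdict.
Trained networks look in the newest picture that a camera, given by its name, has taken for a name from the list of things; names that differ only in an ending like _2 or _b are one class to them, and where a whole thing is asked for, a point or a joint stands for the part that bears it (a point fixed in the world has none). Each returns a list of dicts, best first, with "p" (0 to 1); they miss things now and then, are a little off and sometimes report something else, mostly with a low value. They report only what shows in the picture. A call takes as long as a camera call. They do not tell look-alikes from the thing itself.
- manip.boxes_of(query, camera): "xyz" ([x, y, z] in m, in the coordinates of the camera as it stood for that picture, good to about 4 mm: the middle of the surface that is visible of it).
- manip.tip_of(query, camera): "xyz" ([x, y, z] in m, in the coordinates of the camera as it stood for that picture, good to about 4 mm: a listed point, or the origin of a listed thing).
The state is a dict: "time": time; "joint_pos": joint angles; "joint_vel": joint speeds; "joint_efforts": joint torques, N m; "tool_pos": TCP position; "tool_rot": TCP orientation; "contact_force": force on the tool from outside, world axes, zero at the start; "ft_torque": the same for the moment, N m; "gripper_width": opening from 0.0 (shut) to 1.0 (fully open).
Only numpy, scipy, OpenCV 4.12 (cv2) and the standard library are available. Lean on these libraries where they do the work, as an engineer would, in place of code of your own. Each camera call takes 0.05 s, during which the arm holds its last target. There are 200 camera calls.

TASK

One upright of the small bench rack already carries a support arm; hang the loose support arm on the other upright at the same height, so that a shelf can lie level on the two. Hook both its claws into the slots, push it right up to the upright and, keeping it there, press it down until it is fully home and its sprung locking pin has snapped in, and only then let go. Push firmly but do not force it (3 kg of push at most), and leave the other things on the bench where they are.

Things in the scene. Friction and masses are not known exactly. Their poses are not given: they have to be found in the camera images.
- bracket: loose support arm, grey steel, 0.4 to 0.55 kg, stands on the bench. Origin: bottom edge of the back of its claw plate, mid width, level with its underside; z up, x out of the plate's back (claw side, goes to the upright). Plate 4 thick, 36 wide, 104 mm high; in front of it the head (point head); below, a 30 x 30 mm square tube runs to x -174 mm, end cap 42 mm high. Centre of mass x -65, z 30 mm
- head (a point): on the bracket, middle of the flat top of its head (bracket frame -22, 0, 104 mm). The head: two flat cheeks, 30 mm over their outsides (y), from x -40 to -4 and z 30 to 104 mm, closed on top. Room for fingers on both sides: the place to grip, and to press down on, as it is close to the upright; pressed far out on the tube the claws jam
- claw (a point): on the bracket: back of the plate at the underside of the upper claw's neck (0, 0, 72 mm). Two claws alike, the lower one 50 mm below, each 5 mm thick (y): neck 9 mm high; at its end a hook reaching 10 mm below the neck's underside. Inside of hook 5.5 mm, end of hook 11 mm behind the plate
- pin (a joint): the bracket's sprung locking pin, 6 mm thick, along x, 20 mm above point claw; black knob in front. 0 m: out, its flat end 8 mm behind the plate; 0.008: pushed in flush. Spring 16 N at 0, 20 N at 0.008. It is pushed in by the upright's face as the claws enter, and snaps into the slot's top, over the claw, when the bracket is within 2 mm of home
- upright: the empty slotted upright of the bench rack, fixed: steel channel 40 mm wide (y), 36 deep, 226 high, rear open. Origin: foot of its front face, mid width; z up, x into the upright. Front wall (x 0 to 4 mm) has one column of slots at y 0, each 7.5 mm wide, 25 high, lower edges at z 32, 82, 132, 182 mm. The claws belong in the two top ones
- slot (a point): on the empty upright: front face, mid lower edge of its top slot (0, 0, 182 mm); point claw ends here, axes parallel, plate 0 to 2 mm off the face. The claws enter level, 10 to 16 mm above home, plate pushed up to the face; pressed down, its necks sit on the slots' lower edges. Kept pushed to the face, 5 to 15 N on the head takes it down; let go half-way, the pin throws it back hard and it jams
- partner: the other upright, the same, fixed, 240 mm to the left or right of the empty one and parallel to it, with an identical arm hung in its two top slots (110 to 214 mm high, reaching 174 mm forward). Origin and axes as the empty upright's
- bin_rings: grey open-fronted picking bin with white rings, 140 wide, 190 long, 110 mm high; origin mid underside
- bin_strainers: smaller grey picking bin with steel strainers, 100 wide, 160 long, 75 mm high; origin mid underside
- coupling: white plastic ring, 52 mm across, 18 high; origin mid underside
- coupling2: white plastic ring, 40 mm across, 22 high; origin mid underside
- screwdriver: screwdriver lying on the bench; origin near its middle, x towards its tip
- mallet: small mallet lying on the bench; origin near its middle, x towards its head
- elbow_cap: white plastic cap with a spout, 42 mm across, 38 high; origin mid underside
- spray_can: grey can, 54 mm across, 150 high; origin mid underside
Not all that is in view belongs to the job. Leave any green or red look-alike of the bracket alone.

How it is judged:
On the way:
1. both claws are through the slots of the empty upright, the arm still above home and its pin pushed back (x of claw in the frame of slot between -0.006 and 0.003 m and z of claw in the frame of slot between 0.004 and 0.018 m and y of claw in the frame of slot between -0.005 and 0.005 m and value of joint pin above 0.002 m), for 0.05 s.
At the end, for the whole second after the job is handed in: The loose arm hangs at rest in the two top slots of the empty upright: its upper claw on the slot's lower edge (within 2 mm), 4 mm of its middle and the plate within 4 mm of the face, upright within 0.06 rad, locking pin out (under 2 mm), and the robot has let go (x of claw in the frame of slot between -0.004 and 0.002 m and y of claw in the frame of slot between -0.004 and 0.004 m and z of claw in the frame of slot between -0.003 and 0.002 m and angle between the z axis of bracket and the z axis of upright, either way round below 0.06 rad and angle between the x axis of bracket and the x axis of upright, either way round below 0.12 rad and value of joint pin below 0.002 m and linear speed of bracket below 0.02 m/s); the robot touches nothing.
It fails at once if the robot, gripping or pressing the loose arm, forces it against the empty upright: contact forces between the two adding up to more than 60 N (contact force between bracket and upright above 60 N and contact force between the fingers and bracket above 5 N).
It fails at once if the arm or the robot is pushed against the partner upright or its arm with more than 10 N (contact force between any of bracket, the arm, the fingers and partner above 10 N).
It fails at once if another thing on the bench is shifted by more than 30 mm (distance of any of bin_rings, bin_strainers, coupling, coupling2, screwdriver, mallet, elbow_cap, spray_can from where it was at the start of the episode above 0.03 m).
It also fails if it takes over 64 s, if anything falls off the work surface, if the arm or the gripper's body presses on something with over 40 N, if the wrist force passes 120 N, or if a joint passes its speed limit or range.

## Working session

There is one attempt and no reset: what is moved stays moved. The work goes in short steps, Python scripts to look and compute and a tool call to move; the robot and the scene stay as the last step left them, time stands still between calls to the robot, and variables do not carry over. Pictures are saved under pics/ and viewed, about 8 in all and at most 12, crops included, and the job is handed in when it is done.

Besides the shell and the picture viewer there is one more tool, called after ">>>" as name(argument=value, ...), one argument or row to a line, values as JSON. play_rows: Moves the arm, as the interface text tells. Its arguments: {"type":"object","properties":{"increments":{"type":"array"}},"required":["increments"]}

```bash
ls; mkdir -p pics
cat > h.py <<'E'
import numpy as np, cv2
from plant import manip
from scipy.spatial.transform import Rotation as R
def rot(q): return R.from_quat([q[1],q[2],q[3],q[0]])
def w(c,p): T=np.array(c["T"]); return T[:3,:3]@np.array(p)+T[:3,3]
def proj(c,P):
    T=np.array(c["T"]); p=T[:3,:3].T@(np.array(P)-T[:3,3]); s=p[:2]/p[2]; s=s*(1+c["k1"]*(s@s))
    return np.array([c["fx"]*s[0]+c["cx"],c["fy"]*s[1]+c["cy"]])
E
python3 - <<'E'
from h import *
np.set_printoptions(precision=4,suppress=True)
print(manip.state())
ims=[]
for n in ["scene","side"]:
    im=manip.grab_frame(n); ims.append(im); cv2.imwrite(f"pics/{n}0.png",im); c=manip.get_calibration(n)
    for q in ["bracket","upright","partner"]:
        for f in ("boxes_of","tip_of"):
            for d in getattr(manip,f)(q,n)[:4]: print(n,f,q,round(d["p"],2),w(c,d["xyz"]),proj(c,w(c,d["xyz"])))
    for q in ["head","claw","slot"]:
        for d in manip.tip_of(q,n)[:4]: print(n,q,round(d["p"],2),w(c,d["xyz"]),proj(c,w(c,d["xyz"])))
E
```

```text
pics
{'time': 0.0, 'joint_pos': array([ 1.037 ,  0.0534,  1.6143, -0.    ,  1.476 , -0.119 ]), 'joint_vel': array([ 0.0006, -0.0005,  0.0003,  0.0004,  0.0008,  0.0009]), 'joint_efforts': array([  0.0018, -39.3702, -37.0172,  -0.    ,   0.0072,  -0.    ]), 'tool_pos': array([0.2517, 0.5718, 0.4035]), 'tool_rot': array([-0.0003,  0.2059,  0.9786, -0.001 ]), 'contact_force': array([ 0.0979, -0.2856, -0.7163]), 'ft_torque': array([-0.0092, -0.0514,  0.0167]), 'gripper_width': 0.998854509670601}
scene boxes_of bracket 0.82 [ 0.4324 -0.2871  0.0307] [238.5399 209.585 ]
scene boxes_of bracket 0.69 [ 0.3346 -0.123   0.0438] [299.8188 199.8824]
scene boxes_of bracket 0.64 [ 0.135  -0.3009  0.0312] [275.3651 160.2767]
scene tip_of bracket 0.79 [ 0.3519 -0.0786  0.0028] [311.0976 216.5927]
scene tip_of bracket 0.65 [ 0.4609 -0.3011 -0.006 ] [231.3387 223.1824]
scene tip_of bracket 0.63 [ 0.0753 -0.3169 -0.0003] [278.6514 158.6236]
scene boxes_of upright 0.9 [0.6647 0.1794 0.139 ] [367.756 279.435]
scene tip_of upright 0.64 [0.6513 0.1858 0.0034] [367.1395 313.3167]
scene boxes_of partner 0.75 
[... 1258 characters left out ...]
698]
side boxes_of partner 0.89 [ 0.5865 -0.0635  0.1441] [377.6923 195.4415]
side tip_of partner 0.95 [ 0.6104 -0.0583 -0.0068] [377.8318 217.7239]
side tip_of partner 0.6 [ 0.6979 -0.321  -0.0039] [427.9355 281.479 ]
side head 0.7 [ 0.3448 -0.0986  0.0994] [305.6746 224.4874]
side head 0.67 [ 0.0988 -0.3122  0.1041] [233.7097 302.6006]
side head 0.6 [ 0.4405 -0.3035  0.1021] [351.156  277.8961]
side claw 0.87 [ 0.3554 -0.0847  0.0691] [308.1829 225.1123]
side claw 0.8 [ 0.0752 -0.3172  0.0676] [227.6067 310.262 ]
side claw 0.69 [ 0.4683 -0.2968  0.0713] [358.728  278.3029]
side claw 0.48 [ 0.4434 -0.3026  0.0998] [351.9567 277.7786]
side slot 0.74 [0.6492 0.1809 0.1785] [376.166  130.6537]
```

View pics/scene0.png

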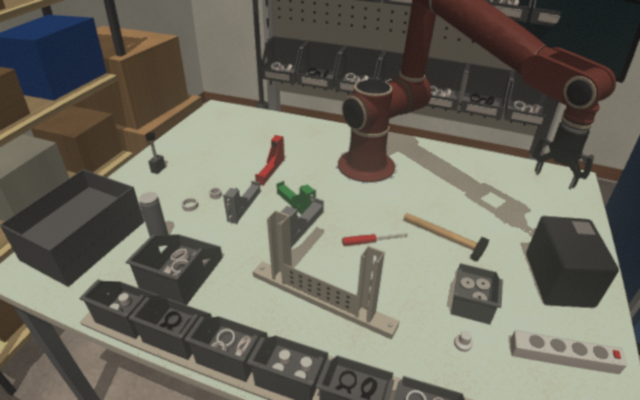

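View pics/side0.png

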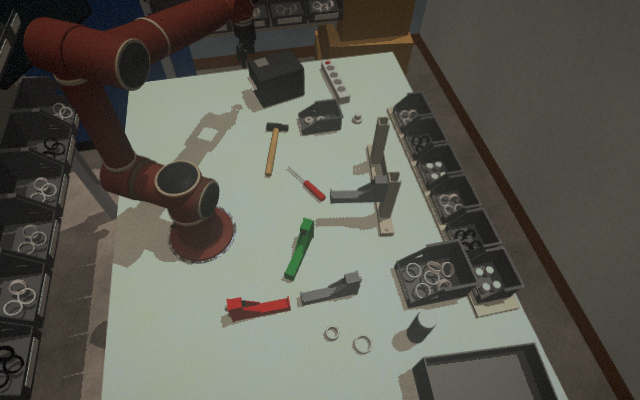

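Three look-alikes are on the bench. Red is at scene (272,160) / side (258,307), green is at scene (300,198) / side (299,248), and the grey one is at scene (240,205) / side (330,290). The loose grey one fits the description. The other grey arm hangs on the partner at side (360,195). The empty upright is at scene (370,280). I'll confirm with a crop.

Run:
```python
import cv2,numpy as np
a=cv2.imread("pics/side0.png")[255:325,270:390]; b=cv2.imread("pics/scene0.png")[170:240,190:310]
cv2.imwrite("pics/crop0.png",np.vstack([cv2.resize(i,None,fx=4,fy=4,interpolation=cv2.INTER_CUBIC) for i in (a,b)]))
```

```text
(no output)
```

View pics/crop0.png

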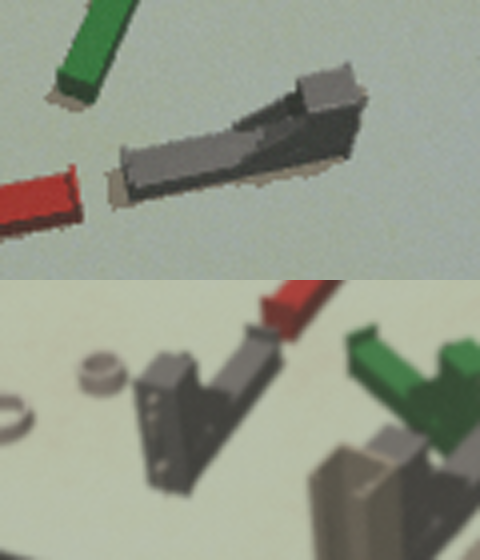

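The crop confirms it: the plain grey arm, with its head at side (352,277) and its claws at scene (228,205), is the loose bracket. I'll move there in an arc, raised a little.

>>> play_rows(
  increments=[
    {"offset": [-36, -19, -12], "twist": 0, "grip": 1},
    {"offset": [-72, -38, -24], "twist": 0, "grip": 1},
    {"offset": [-108, -57, -36], "twist": 0, "grip": 1},
    {"offset": [-143, -77, -48], "twist": 0, "grip": 1},
    {"offset": [-179, -96, -55], "twist": 0, "grip": 1},
  ],
)

```text
time: 1.42
tool_pos: [0.3762, 0.4124, 0.461]
tool_rot: [0.001, 0.205, 0.979, 0.001]
contact_force: [0.3, 0.2, 0.7]
gripper_width: 0.998
```

>>> play_rows(
  increments=[
    {"offset": [-36, -19, 0], "twist": 0, "grip": 1},
    {"offset": [-72, -38, 0], "twist": 0, "grip": 1},
    {"offset": [-108, -57, 0], "twist": 0, "grip": 1},
    {"offset": [-143, -77, 0], "twist": 0, "grip": 1},
    {"offset": [-179, -96, 0], "twist": 0, "grip": 1},
  ],
)

```text
time: 1.83
tool_pos: [0.5014, 0.2519, 0.4596]
tool_rot: [0.0, 0.206, 0.979, 0.0]
contact_force: [0.9, 0.8, -0.3]
gripper_width: 1.001
```

>>> play_rows(
  increments=[
    {"offset": [-12, -38, 0], "twist": -0.1, "grip": 1},
    {"offset": [-24, -76, 0], "twist": -0.2, "grip": 1},
    {"offset": [-36, -114, 0], "twist": -0.3, "grip": 1},
    {"offset": [-48, -152, 0], "twist": -0.4, "grip": 1},
    {"offset": [-60, -190, 0], "twist": -0.41, "grip": 1},
  ],
)

```text
time: 2.25
tool_pos: [0.4784, 0.054, 0.4595]
tool_rot: [0.0, 0.0, 1.0, -0.0]
contact_force: [0.9, 0.1, -0.8]
gripper_width: 0.999
```

>>> play_rows(
  increments=[
    {"offset": [8, -40, 0], "twist": 0, "grip": 1},
    {"offset": [16, -80, 0], "twist": 0, "grip": 1},
    {"offset": [24, -120, 0], "twist": 0, "grip": 1},
    {"offset": [32, -160, 0], "twist": 0, "grip": 1},
    {"offset": [40, -200, 0], "twist": 0, "grip": 1},
  ],
)

```text
time: 2.67
tool_pos: [0.4371, -0.1458, 0.4597]
tool_rot: [0.001, 0.002, 1.0, -0.0]
contact_force: [0.6, -0.1, 0.0]
gripper_width: 1.0
```

>>> play_rows(
  increments=[
    {"offset": [8, -39, 0], "twist": 0, "grip": 1},
    {"offset": [16, -78, 0], "twist": 0, "grip": 1},
    {"offset": [24, -117, 0], "twist": 0, "grip": 1},
    {"offset": [32, -154, 0], "twist": 0, "grip": 1},
    {"offset": [32, -154, 0], "twist": 0, "grip": 1},
  ],
)

```text
time: 3.08
tool_pos: [0.4036, -0.3027, 0.4591]
tool_rot: [-0.001, 0.006, 1.0, -0.001]
contact_force: [-0.3, 1.0, 0.4]
gripper_width: 1.002
```

Run:
```python
from h import *
np.set_printoptions(precision=4,suppress=True)
n="wrist"; s=manip.state(); print(s["tool_pos"],s["joint_pos"],s["contact_force"])
c=manip.get_calibration(n); im=manip.grab_frame(n); cv2.imwrite("pics/w1.png",im); print(np.array(c["T"]),c["fx"])
for q in ["bracket","head","claw"]:
    for d in manip.tip_of(q,n)[:3]: print(q,round(d["p"],2),w(c,d["xyz"]),proj(c,w(c,d["xyz"])))
for d in manip.boxes_of("bracket",n)[:3]: print("box",round(d["p"],2),w(c,d["xyz"]))
```

```text
[ 0.4036 -0.3027  0.4591] [-0.7906 -0.2672  1.819  -0.0024  1.5892 -2.35  ] [-0.2901  0.9638  0.3959]
[[ 0.0114  0.9636  0.267   0.3365]
 [ 0.9999 -0.0101 -0.0062 -0.3027]
 [-0.0032  0.2671 -0.9637  0.4289]
 [ 0.      0.      0.      1.    ]] 302.0060727906565
bracket 0.76 [ 0.4643 -0.3016 -0.0013] [324.706  206.9148]
bracket 0.72 [ 0.3571 -0.08   -0.    ] [482.0265 132.2248]
head 0.79 [ 0.4442 -0.3027  0.1031] [324.1071 216.1099]
head 0.65 [ 0.3461 -0.0962  0.1058] [518.3749 126.5076]
head 0.54 [ 0.4379 -0.4672  0.0039] [210.9281 191.6515]
claw 0.88 [ 0.4654 -0.2996  0.0725] [326.6358 224.5706]
claw 0.76 [ 0.3619 -0.083   0.0714] [509.3526 139.3092]
box 0.97 [ 0.328  -0.1294  0.0304]
box 0.9 [ 0.3939 -0.3026  0.0287]
box 0.65 [ 0.23   -0.3162  0.0281]
```

View pics/w1.png

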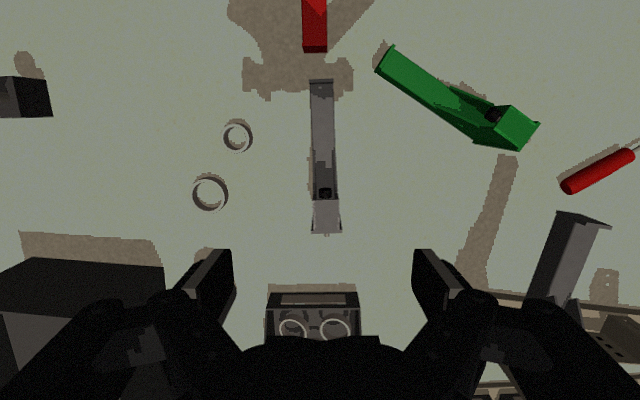

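The grey bracket lies between cap top (321,80) and head back (326,232), nearly aligned with the tool. I'll get the yaw by back-projecting the two ends.

```bash
cat >> h.py <<'E'
def back(c,uv,z):
    K=np.array([[c["fx"],0,c["cx"]],[0,c["fy"],c["cy"]],[0,0,1]]); 
    d=np.array([(uv[0]-c["cx"])/c["fx"],(uv[1]-c["cy"])/c["fy"]]); s=d.copy()
    for _ in range(9): s=d/(1+c["k1"]*(s@s))
    T=np.array(c["T"]); v=T[:3,:3]@np.r_[s,1]; return T[:3,3]+v*(z-T[2,3])/v[2]
E
python3 - <<'E'
from h import *
c=manip.get_calibration("wrist")
a=back(c,(321,80.5),.042)
for uv in ((326.5,231),): 
    b=back(c,uv,.104); print(a,b,np.arctan2(*(b-a)[[1,0]]),np.linalg.norm(b-a))
print(back(c,(320.5,100),.03),back(c,(322,150),.03))
im=cv2.imread("pics/w1.png")
E
```

```text
[ 0.29533841 -0.29891034  0.042     ] [ 0.4645223  -0.29303355  0.104     ] 0.034722133216929726 0.1802823468326533
[ 0.31721326 -0.29968282  0.03      ] [ 0.37987135 -0.29800371  0.03      ]
```

>>> play_rows(
  increments=[
    {"offset": [-20, 3, 20], "twist": -0.02, "grip": 1},
    {"offset": [-39, 6, 40], "twist": -0.04, "grip": 1},
    {"offset": [-39, 6, 75], "twist": -0.04, "grip": 1},
    {"offset": [-39, 6, 110], "twist": -0.04, "grip": 1},
    {"offset": [-39, 6, 145], "twist": -0.04, "grip": 1},
  ],
)

```text
time: 3.75
tool_pos: [0.4453, -0.2903, 0.3136]
tool_rot: [0.001, -0.019, 1.0, -0.001]
contact_force: [0.3, -0.0, -0.9]
gripper_width: 1.0
```

>>> play_rows(
  increments=[
    {"offset": [0, 0, 25], "twist": 0, "grip": 1},
    {"offset": [0, 0, 50], "twist": 0, "grip": 1},
    {"offset": [0, 0, 74], "twist": 0, "grip": 1},
    {"offset": [0, 0, 74], "twist": 0, "grip": 1},
    {"offset": [0, 0, 74], "twist": 0, "grip": 0.5},
  ],
)

```text
time: 4.17
tool_pos: [0.4444, -0.2906, 0.2394]
tool_rot: [-0.001, -0.019, 1.0, 0.001]
contact_force: [0.2, 0.9, 0.6]
gripper_width: 0.882
```

Run:
```python
from h import *
np.set_printoptions(precision=4,suppress=True)
n="wrist"; s=manip.state(); print(s["tool_pos"],s["tool_rot"],s["contact_force"],s["gripper_width"])
c=manip.get_calibration(n); im=manip.grab_frame(n); cv2.imwrite("pics/w2.png",im)
for q in ["bracket","head","claw"]:
    for d in manip.tip_of(q,n)[:2]: print(q,round(d["p"],2),w(c,d["xyz"]),proj(c,w(c,d["xyz"])))
```

```text
[ 0.4444 -0.2906  0.2394] [-0.0011 -0.0186  0.9998  0.0011] [0.1753 0.8863 0.6327] 0.8824708367905052
bracket 0.65 [ 0.3565 -0.0797 -0.0017] [628.5478 103.3364]
bracket 0.57 [ 0.4644 -0.2996  0.0016] [309.5064 239.7928]
head 0.89 [ 0.4416 -0.3021  0.105 ] [294.1494 288.2626]
```

View pics/w2.png

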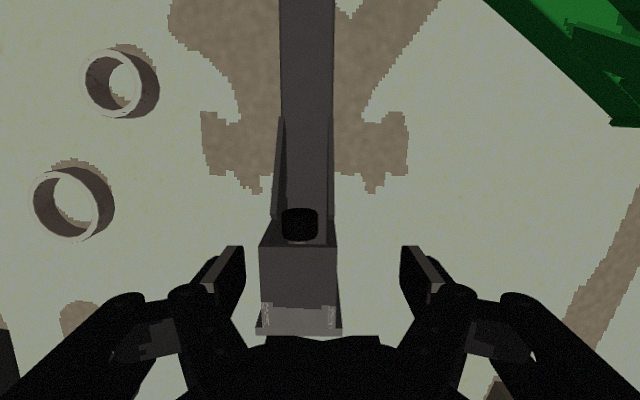

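The head centre is at px 298 and the jaws' centre at about 322, so I shift −8 mm in y. Then I close and lift.

>>> play_rows(
  increments=[
    {"offset": [2, -8, 0], "twist": 0, "grip": 0.6},
    {"offset": [2, -8, 0], "twist": 0, "grip": 0.3},
    {"offset": [2, -8, 0], "twist": 0, "grip": 0.2},
    {"offset": [2, -8, 0], "twist": 0, "grip": 0},
    {"offset": [2, -8, 0], "twist": 0, "grip": 0},
  ],
)

```text
time: 4.78
tool_pos: [0.443, -0.3007, 0.2415]
tool_rot: [0.001, -0.017, 1.0, -0.001]
contact_force: [-2.4, 0.1, 6.2]
gripper_width: 0.344
```

>>> play_rows(
  increments=[
    {"offset": [0, 0, 0], "twist": 0, "grip": 0},
    {"offset": [0, 0, 0], "twist": 0, "grip": 0},
    {"offset": [0, 0, 0], "twist": 0, "grip": 0},
    {"offset": [0, 0, 0], "twist": 0, "grip": 0},
    {"offset": [0, 0, 0], "twist": 0, "grip": 0},
  ],
)

```text
time: 5.2
tool_pos: [0.443, -0.3006, 0.2415]
tool_rot: [0.001, -0.018, 1.0, -0.001]
contact_force: [-0.5, 1.3, 5.1]
gripper_width: 0.342
```

>>> play_rows(
  increments=[
    {"offset": [0, 0, -5], "twist": 0, "grip": 0},
    {"offset": [0, 0, -15], "twist": 0, "grip": 0},
    {"offset": [0, 0, -30], "twist": 0, "grip": 0},
    {"offset": [0, 0, -50], "twist": 0, "grip": 0},
    {"offset": [0, 0, -70], "twist": 0, "grip": 0},
  ],
)

```text
time: 5.62
tool_pos: [0.442, -0.2996, 0.3096]
tool_rot: [-0.001, -0.018, 1.0, 0.001]
contact_force: [-0.4, 0.3, -4.5]
gripper_width: 0.342
```

>>> play_rows(
  increments=[
    {"offset": [0, 0, -35], "twist": 0, "grip": 0},
    {"offset": [0, 0, -75], "twist": 0, "grip": 0},
    {"offset": [0, 0, -115], "twist": 0, "grip": 0},
    {"offset": [0, 0, -155], "twist": 0, "grip": 0},
    {"offset": [0, 0, -190], "twist": 0, "grip": 0},
  ],
)

```text
time: 6.03
tool_pos: [0.4422, -0.2997, 0.5026]
tool_rot: [0.0, -0.018, 1.0, -0.0]
contact_force: [1.0, -0.4, -4.7]
gripper_width: 0.341
```

>>> play_rows(
  increments=[
    {"offset": [-5, 25, 0], "twist": 0, "grip": 0},
    {"offset": [-12, 60, 0], "twist": 0, "grip": 0},
    {"offset": [-20, 100, 0], "twist": 0, "grip": 0},
    {"offset": [-30, 140, 0], "twist": 0, "grip": 0},
    {"offset": [-40, 175, 0], "twist": 0, "grip": 0},
  ],
)

```text
time: 6.45
tool_pos: [0.476, -0.1217, 0.4996]
tool_rot: [-0.0, -0.017, 1.0, 0.001]
contact_force: [0.7, -0.1, -4.4]
gripper_width: 0.344
```

>>> play_rows(
  increments=[
    {"offset": [-9, 35, 0], "twist": 0.03, "grip": 0},
    {"offset": [-18, 70, 0], "twist": 0.07, "grip": 0},
    {"offset": [-27, 105, 0], "twist": 0.11, "grip": 0},
    {"offset": [-36, 140, 0], "twist": 0.16, "grip": 0},
    {"offset": [-45, 175, 0], "twist": 0.21, "grip": 0},
  ],
)

```text
time: 6.87
tool_pos: [0.5149, 0.0545, 0.4996]
tool_rot: [-0.001, 0.088, 0.996, -0.0]
contact_force: [0.8, -0.9, -4.3]
gripper_width: 0.344
```

>>> play_rows(
  increments=[
    {"offset": [-2, 38, 0], "twist": 0, "grip": 0},
    {"offset": [-4, 76, 0], "twist": 0, "grip": 0},
    {"offset": [-6, 114, 0], "twist": 0, "grip": 0},
    {"offset": [-8, 140, 0], "twist": 0, "grip": 0},
    {"offset": [-8, 152, 0], "twist": 0, "grip": 0},
  ],
)

```text
time: 7.28
tool_pos: [0.5495, 0.2039, 0.499]
tool_rot: [-0.001, 0.086, 0.996, 0.0]
contact_force: [-1.4, -1.4, -4.2]
gripper_width: 0.344
```

```bash
cat > look.py <<'E'
from h import *
import sys
np.set_printoptions(precision=4,suppress=True)
s=manip.state(); print(s["time"],s["tool_pos"],s["tool_rot"],s["contact_force"],s["gripper_width"])
q=s["tool_rot"]; X=rot(q).as_matrix()
for n in ["scene","side","wrist"]:
    c=manip.get_calibration(n); im=manip.grab_frame(n); cv2.imwrite(f"pics/{n}_{sys.argv[1]}.png",im)
    for k in sys.argv[2:]:
        for d in manip.tip_of(k,n)[:3]:
            P=w(c,d["xyz"])
            print(n,k,round(d["p"],2),P,proj(c,P),"tool mm",1000*(X.T@(P-s["tool_pos"])))
E
python3 look.py a bracket head claw slot upright partner
```

```text
7.2833 [0.5495 0.2039 0.499 ] [-0.0011  0.0856  0.9963  0.0002] [-1.3535 -1.3671 -4.2462] 0.34389633960177457
scene bracket 0.73 [0.5657 0.2041 0.2534] [394.2122 216.5076] tool mm [-16.5184   2.9468 245.5062]
scene bracket 0.71 [ 0.3563 -0.0776  0.0024] [310.8663 217.5952] tool mm [ 141.1873 -310.4409  496.8417]
scene bracket 0.57 [ 0.0771 -0.3137 -0.003 ] [279.2715 159.6192] tool mm [ 376.0971 -590.6678  502.7326]
scene head 0.74 [ 0.3433 -0.0943  0.1013] [307.2314 188.5046] tool mm [ 151.3641 -329.0611  397.9963]
scene head 0.72 [0.5511 0.2057 0.3689] [402.8031 170.2335] tool mm [ -1.5559   2.0173 130.0473]
scene head 0.65 [ 0.0996 -0.3126  0.1094] [275.5348 136.0905] tool mm [ 354.3328 -585.7663  390.3067]
scene claw 0.96 [ 0.3583 -0.0788  0.0716] [310.2242 200.269 ] tool mm [ 139.1754 -311.2835  427.5966]
scene claw 0.77 [ 0.0722 -0.3134  0.0717] [279.0103 141.6826] tool mm [ 381.1378 -591.2474  428.0752]
scene claw 0.71 [0.5632 0.2011 0.325 ] [396.95   189.8002] tool mm [-14.4403  -0.4835 173.9338]
scene slot 0.45 [0.5661 0.2    0.3259] [396.2012 190.0998] tool mm [-17.4586  -1.
[... 1718 characters left out ...]
rist bracket 0.92 [ 0.3619 -0.0813  0.0006] [113.3477  71.5104] tool mm [ 135.0621 -313.0732  498.6531]
wrist bracket 0.76 [0.5685 0.1946 0.2571] [319.7017 236.0186] tool mm [-20.865   -5.9606 241.8228]
wrist head 0.83 [0.551  0.1963 0.363 ] [313.9249 294.8133] tool mm [ -3.1366  -7.2635 135.9657]
wrist head 0.61 [ 0.349  -0.0988  0.1039] [38.8093 51.4882] tool mm [ 145.0689 -332.5091  395.3611]
wrist claw 0.6 [ 0.3586 -0.0812  0.074 ] [74.4817 60.8914] tool mm [ 138.4704 -313.5708  425.2323]
wrist upright 0.5 [0.3891 0.1353 0.0011] [258.8064  60.693 ] tool mm [145.2334 -95.0315 498.1722]
wrist partner 0.83 [ 0.6132 -0.0539  0.0026] [178.6604 226.5907] tool mm [-107.8423 -243.3075  496.0435]
```

Run:
```python
import cv2,numpy as np
a=cv2.imread("pics/scene_a.png")[180:340,250:450]; b=cv2.imread("pics/side_a.png")[60:220,290:490]
cv2.imwrite("pics/crop_a.png",np.hstack([cv2.resize(i,(400,320),interpolation=cv2.INTER_CUBIC) for i in (a,b)]))
```

```text
(no output)
```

View pics/crop_a.png

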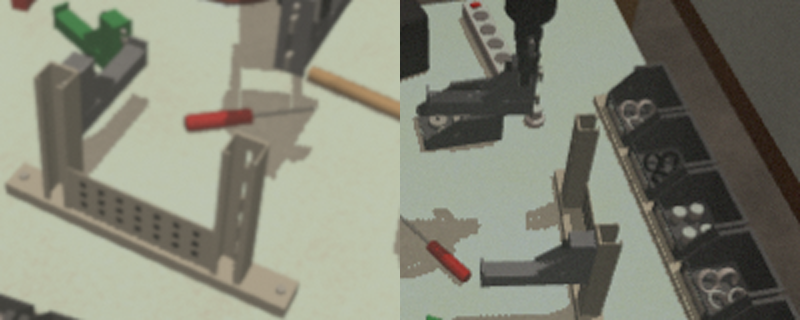

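View pics/wrist_a.png

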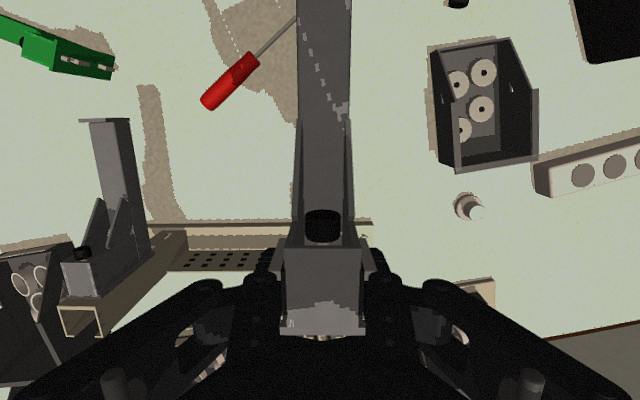

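The bracket is in hand, aligned and not drooped: the tube is as wide at the wrist image's top (295–350) as before the lift. In the views from the scene and side cameras, the slot lies about 83 mm ahead and 2 mm to tool −y. I'll descend to entry height (13 mm above home means TCP z ≈ 0.3645) and close most of the gap.

>>> play_rows(
  increments=[
    {"offset": [0, -2, 25], "twist": 0, "grip": 0},
    {"offset": [0, -2, 60], "twist": 0, "grip": 0},
    {"offset": [0, -2, 95], "twist": 0, "grip": 0},
    {"offset": [0, -2, 125], "twist": 0, "grip": 0},
    {"offset": [0, -2, 134], "twist": -0.005, "grip": 0},
  ],
)

```text
time: 8.75
tool_pos: [0.5476, 0.1986, 0.3596]
tool_rot: [-0.005, 0.085, 0.996, -0.002]
contact_force: [-2.3, 0.1, -6.0]
gripper_width: 0.342
```

>>> play_rows(
  increments=[
    {"offset": [-15, 0, 0], "twist": 0, "grip": 0},
    {"offset": [-30, 0, 0], "twist": 0, "grip": 0},
    {"offset": [-45, 0, 0], "twist": 0, "grip": 0},
    {"offset": [-55, 0, 0], "twist": 0, "grip": 0},
    {"offset": [-55, 0, 0], "twist": 0, "grip": 0},
  ],
)

```text
time: 9.17
tool_pos: [0.6052, 0.1892, 0.3677]
tool_rot: [0.001, 0.085, 0.996, 0.0]
contact_force: [0.2, -0.5, -4.9]
gripper_width: 0.34
```

```bash
python3 look.py b bracket head claw slot upright | grep -v " 0\.[0-4]"| awk '$0 !~ /tool mm \[ *[1-9][0-9][0-9]/'
python3 - <<'E'
import cv2,numpy as np
a=cv2.imread("pics/scene_b.png")[215:335,335:435]; b=cv2.imread("pics/side_b.png")[80:200,310:410]
cv2.imwrite("pics/crop_b.png",np.hstack([cv2.resize(i,(400,480),interpolation=cv2.INTER_CUBIC) for i in (a,b)]))
E
```

```text
(no output)
```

View pics/crop_b.png

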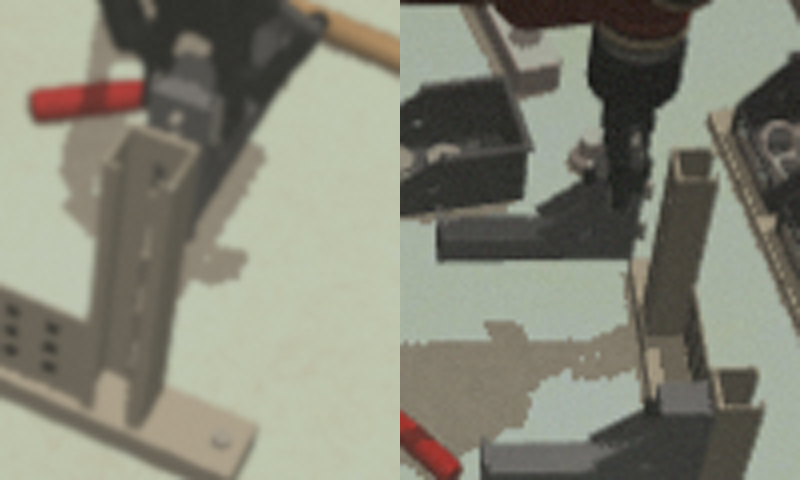

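```bash
cat > avg.py <<'E'
from h import *
import sys
np.set_printoptions(precision=1,suppress=True)
s=manip.state(); print(s["time"],np.round(s["tool_pos"],4),np.round(s["tool_rot"],4),s["contact_force"])
X=rot(s["tool_rot"]).as_matrix()
for n in ["scene","side"]:
    c=manip.get_calibration(n); r={}
    for i in range(int(sys.argv[1])):
        manip.grab_frame(n)
        for k in sys.argv[2:]:
            for d in manip.tip_of(k,n)[:4]:
                p=1000*(X.T@(w(c,d["xyz"])-s["tool_pos"]))
                if abs(p[1])<15 and abs(p[0])<70: r.setdefault(k,[]).append(p)
    for k in r: print(n,k,len(r[k]),np.median(r[k],0),np.std(r[k],0))
E
python3 avg.py 4 bracket claw slot upright
```

```text
10.0667 [0.6 0.2 0.4] [-0.   0.1  1.  -0. ] [-0.1  0.3 -4.6]
scene bracket 4 [-16.2   2.7 245.7] [0.8 1.2 1. ]
scene claw 4 [-17.3  -0.3 173.2] [0.9 0.5 0.9]
scene slot 4 [-46.8   8.8 186.4] [2.1 1.8 0.7]
scene upright 4 [-46.3   2.9 364.7] [13.8  0.5 84.5]
side bracket 4 [-19.8  -3.5 242.8] [0.4 1.  1.9]
side claw 4 [-22.1   0.2 170.6] [1.5 2.  0.6]
side slot 5 [-47.9  -0.9 184.7] [10.   2.3  6.5]
side upright 4 [-49.4  -2.3 369.5] [0.9 0.9 0.8]
```

```bash
cat > ov.py <<'E'
from h import *
def ov(src,n,box,sc,p,psi,B=None,bpsi=0):
    c=manip.get_calibration(n); im=cv2.imread(src); u0,v0,u1,v1=box
    o=cv2.resize(im[v0:v1,u0:u1],None,fx=sc,fy=sc,interpolation=cv2.INTER_CUBIC)
    def line(pts,org,a,col):
        P=[org+np.array([np.cos(a)*x-np.sin(a)*y,np.sin(a)*x+np.cos(a)*y,z]) for x,y,z in np.array(pts)/1000]
        q=np.array([((proj(c,t)-[u0,v0]+.5)*sc) for t in P]); cv2.polylines(o,[np.round(q*8).astype(int)],False,col,1,cv2.LINE_AA,3)
    p=np.array(p)
    line([(36,-20,226),(0,-20,226),(0,20,226),(36,20,226)],p,psi,(0,255,255))
    for y in(-20,20): line([(0,y,226),(0,y,0)],p,psi,(0,255,255)); line([(36,y,226),(36,y,0)],p,psi,(0,255,0))
    for z in(32,82,132,182): line([(4,-3.75,z),(4,3.75,z),(4,3.75,z+25),(4,-3.75,z+25),(4,-3.75,z)],p,psi,(0,0,255))
    if B is not None:
        B=np.array(B)
        line([(0,-18,0),(0,18,0),(0,18,104),(0,-18,104),(0,-18,0)],B,bpsi,(255,128,0))
        line([(-40,-15,104),(-4,-15,104),(-4,15,104),(-40,15,104),(-40,-15,104)],B,bpsi,(255,0,255))
        line([(-174,-15,30),(-40,-15,30)],B,bpsi,(255,0,255)); line([(-174,-15,0),(0,-15,0)],B,bpsi,(255,0,255))
    return o
if __name__=="__main__":
    s=manip.state(); X=rot(s["tool_rot"]).as_matrix(); B=s["tool_pos"]+X@[-.0215,0,.2415]; bpsi=np.arctan2(-X[1,0],-X[0,0]); print(B,bpsi)
    p=(0.6503,0.1825,0); psi=-.165
    a=ov("pics/scene_b.png","scene",(350,225,410,325),6.6,p,psi,B,bpsi); b=ov("pics/side_b.png","side",(330,110,390,176),6.6,p,psi,B,bpsi)[:,:396]
    b=np.vstack([b,np.zeros((a.shape[0]-b.shape[0],b.shape[1],3),np.uint8)]); 
    o=np.hstack([a,b])[:600]; cv2.imwrite("pics/ov_b.png",o); print(o.shape)
E
python3 ov.py
```

```text
[0.62466135 0.18599364 0.12480364] -0.16979304749845456
(600, 792, 3)
```

View pics/ov_b.png

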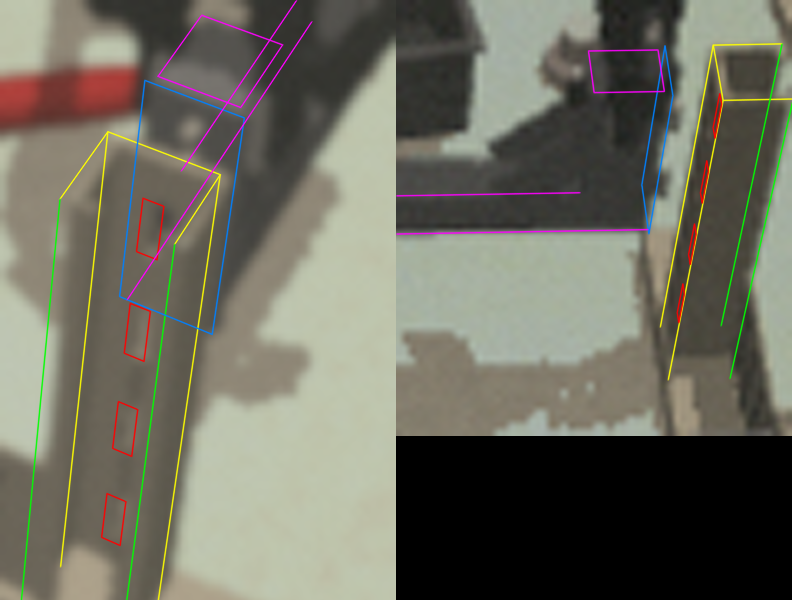

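The overlay is too coarse to give better than about 2 mm sideways, because one pixel is about 2.4 mm. I'll approach by touch, with the height at mid window (lowered 2 mm).

>>> play_rows(
  increments=[
    {"offset": [-3, 0, 2], "twist": 0, "grip": 0},
    {"offset": [-6, 0, 2], "twist": 0, "grip": 0},
    {"offset": [-9, 0, 2], "twist": 0, "grip": 0},
    {"offset": [-10, 0, 2], "twist": 0, "grip": 0},
    {"offset": [-10, 0, 2], "twist": 0, "grip": 0},
  ],
)

```text
time: 12.48
tool_pos: [0.6137, 0.1878, 0.3643]
tool_rot: [0.0, 0.085, 0.996, 0.0]
contact_force: [-0.0, -0.2, -4.4]
gripper_width: 0.344
```

>>> play_rows(
  increments=[
    {"offset": [-1, 0, 0], "twist": 0, "grip": 0},
    {"offset": [-2, 0, 0], "twist": 0, "grip": 0},
    {"offset": [-3, 0, 0], "twist": 0, "grip": 0},
    {"offset": [-3, 0, 0], "twist": 0, "grip": 0},
    {"offset": [-3, 0, 0], "twist": 0, "grip": 0},
  ],
)

```text
time: 12.9
tool_pos: [0.6163, 0.1874, 0.3643]
tool_rot: [-0.0, 0.085, 0.996, 0.0]
contact_force: [-0.1, 0.3, -3.7]
gripper_width: 0.344
```

>>> play_rows(
  increments=[
    {"offset": [-1, 0, 0], "twist": 0, "grip": 0},
    {"offset": [-2, 0, 0], "twist": 0, "grip": 0},
    {"offset": [-2, 0, 0], "twist": 0, "grip": 0},
    {"offset": [-2, 0, 0], "twist": 0, "grip": 0},
  ],
)

```text
time: 13.23
tool_pos: [0.6183, 0.1871, 0.3643]
tool_rot: [-0.0, 0.085, 0.996, -0.0]
contact_force: [-0.4, 0.5, -3.4]
gripper_width: 0.339
```

>>> play_rows(
  increments=[
    {"offset": [-1, 0, 0], "twist": 0, "grip": 0},
    {"offset": [-2, 0, 0], "twist": 0, "grip": 0},
    {"offset": [-2, 0, 0], "twist": 0, "grip": 0},
  ],
)

```text
time: 13.48
tool_pos: [0.6195, 0.187, 0.3643]
tool_rot: [-0.002, 0.085, 0.996, -0.0]
contact_force: [-6.8, 0.3, -0.9]
gripper_width: 0.344
```

>>> play_rows(
  increments=[
    {"offset": [-1, 0, 0], "twist": 0, "grip": 0},
    {"offset": [-1, 0, 0], "twist": 0, "grip": 0},
  ],
)

```text
time: 13.65
tool_pos: [0.62, 0.187, 0.3643]
tool_rot: [-0.003, 0.085, 0.996, -0.0]
contact_force: [-9.6, 0.2, -0.0]
gripper_width: 0.341
```

>>> play_rows(
  increments=[
    {"offset": [-1, 0, 0], "twist": 0, "grip": 0},
    {"offset": [-1, 0, 0], "twist": 0, "grip": 0},
  ],
)

```text
time: 13.82
tool_pos: [0.6205, 0.187, 0.3643]
tool_rot: [-0.005, 0.085, 0.996, -0.0]
contact_force: [-13.7, 0.4, 2.0]
gripper_width: 0.343
```

Contact is at about 11 mm before the face, so the claw ends are probably on the face. I'll ease off to a light push and slide sideways to feel for the slots.

>>> play_rows(
  increments=[
    {"offset": [2, 0, 0], "twist": 0, "grip": 0},
    {"offset": [2, 1, 0], "twist": 0, "grip": 0},
    {"offset": [2, 1, 0], "twist": 0, "grip": 0},
  ],
)

```text
time: 14.07
tool_pos: [0.6197, 0.1879, 0.3638]
tool_rot: [-0.002, 0.085, 0.996, -0.0]
contact_force: [-5.0, -0.8, -3.6]
gripper_width: 0.342
```

>>> play_rows(
  increments=[
    {"offset": [0, 1, 0], "twist": 0, "grip": 0},
    {"offset": [0, 1, 0], "twist": 0, "grip": 0},
    {"offset": [0, 1, 0], "twist": 0, "grip": 0},
  ],
)

```text
time: 14.32
tool_pos: [0.6209, 0.1887, 0.3645]
tool_rot: [0.001, 0.085, 0.996, 0.0]
contact_force: [0.2, 0.1, -5.0]
gripper_width: 0.343
```

>>> play_rows(
  increments=[
    {"offset": [0, 1, 0], "twist": 0, "grip": 0},
    {"offset": [0, 1, 0], "twist": 0, "grip": 0},
    {"offset": [0, 1, 0], "twist": 0, "grip": 0},
  ],
)

```text
time: 14.57
tool_pos: [0.6209, 0.1897, 0.3644]
tool_rot: [0.0, 0.085, 0.996, 0.0]
contact_force: [-0.3, -0.5, -4.6]
gripper_width: 0.341
```

At +2 mm the force dropped to zero and the tool moved forward, so the claws are entering the slots. At +3 mm they are near mid-slot. I'll push in.

>>> play_rows(
  increments=[
    {"offset": [-1, 0, 0], "twist": 0, "grip": 0},
    {"offset": [-2, 0, 0], "twist": 0, "grip": 0},
    {"offset": [-3, 0, 0], "twist": 0, "grip": 0},
    {"offset": [-3, 0, 0], "twist": 0, "grip": 0},
  ],
)

```text
time: 14.9
tool_pos: [0.6229, 0.1895, 0.3642]
tool_rot: [-0.002, 0.085, 0.996, -0.0]
contact_force: [-7.7, 1.6, -1.1]
gripper_width: 0.343
```

>>> play_rows(
  increments=[
    {"offset": [-1, 0, 0], "twist": 0, "grip": 0},
    {"offset": [-2, 0, 0], "twist": 0, "grip": 0},
    {"offset": [-3, 0, 0], "twist": 0, "grip": 0},
    {"offset": [-3, 0, 0], "twist": 0, "grip": 0},
  ],
)

```text
time: 15.23
tool_pos: [0.6247, 0.1893, 0.3641]
tool_rot: [-0.005, 0.084, 0.996, -0.0]
contact_force: [-16.4, 0.9, 3.4]
gripper_width: 0.342
```

>>> play_rows(
  increments=[
    {"offset": [-1, 0, 0], "twist": 0, "grip": 0},
    {"offset": [-2, 0, 0], "twist": 0, "grip": 0},
    {"offset": [-3, 0, 0], "twist": 0, "grip": 0},
    {"offset": [-3, 0, 0], "twist": 0, "grip": 0},
  ],
)

```text
time: 15.57
tool_pos: [0.6274, 0.1889, 0.3641]
tool_rot: [-0.006, 0.084, 0.996, -0.0]
contact_force: [-17.8, 0.3, 3.6]
gripper_width: 0.344
```

>>> play_rows(
  increments=[
    {"offset": [-1, 0, 0], "twist": 0, "grip": 0},
    {"offset": [-2, 0, 0], "twist": 0, "grip": 0},
    {"offset": [-2, 0, 0], "twist": 0, "grip": 0},
  ],
)

```text
time: 15.82
tool_pos: [0.6293, 0.1886, 0.3641]
tool_rot: [-0.006, 0.084, 0.996, -0.0]
contact_force: [-18.7, -0.1, 3.4]
gripper_width: 0.345
```

>>> play_rows(
  increments=[
    {"offset": [-1, 0, 0], "twist": 0, "grip": 0},
    {"offset": [-2, 0, 0], "twist": 0, "grip": 0},
    {"offset": [-2, 0, 0], "twist": 0, "grip": 0},
  ],
)

```text
time: 16.07
tool_pos: [0.6311, 0.1883, 0.3641]
tool_rot: [-0.006, 0.084, 0.996, -0.0]
contact_force: [-20.5, 0.9, 3.5]
gripper_width: 0.348
```

>>> play_rows(
  increments=[
    {"offset": [-1, 0, 0], "twist": 0, "grip": 0},
    {"offset": [-1, 0, 0], "twist": 0, "grip": 0},
  ],
)

```text
time: 16.23
tool_pos: [0.6318, 0.1882, 0.3641]
tool_rot: [-0.007, 0.084, 0.996, -0.0]
contact_force: [-21.5, -0.3, 4.5]
gripper_width: 0.345
```

>>> play_rows(
  increments=[
    {"offset": [-1, 0, 0], "twist": 0, "grip": 0},
    {"offset": [-1, 0, 0], "twist": 0, "grip": 0},
  ],
)

```text
time: 16.4
tool_pos: [0.6323, 0.1882, 0.3641]
tool_rot: [-0.008, 0.084, 0.996, -0.001]
contact_force: [-26.0, 0.0, 7.4]
gripper_width: 0.342
```

The force is now rising past the pin's 20 N, so the plate is on the face. I'll press down in small steps while keeping the push.

>>> play_rows(
  increments=[
    {"offset": [0, 0, 1], "twist": 0, "grip": 0},
    {"offset": [0, 0, 2], "twist": 0, "grip": 0},
    {"offset": [0, 0, 3], "twist": 0, "grip": 0},
    {"offset": [0, 0, 3], "twist": 0, "grip": 0},
  ],
)

```text
time: 16.73
tool_pos: [0.6322, 0.1886, 0.3606]
tool_rot: [-0.008, 0.084, 0.996, -0.0]
contact_force: [-23.2, 2.2, 3.8]
gripper_width: 0.345
```

>>> play_rows(
  increments=[
    {"offset": [0, 0, 1], "twist": 0, "grip": 0},
    {"offset": [0, 0, 2], "twist": 0, "grip": 0},
    {"offset": [0, 0, 3], "twist": 0, "grip": 0},
    {"offset": [0, 0, 3], "twist": 0, "grip": 0},
  ],
)

```text
time: 17.07
tool_pos: [0.6322, 0.1886, 0.3578]
tool_rot: [-0.008, 0.084, 0.996, -0.0]
contact_force: [-23.9, 3.5, 3.6]
gripper_width: 0.339
```

>>> play_rows(
  increments=[
    {"offset": [0, 0, 1], "twist": 0, "grip": 0},
    {"offset": [0, 0, 2], "twist": 0, "grip": 0},
    {"offset": [0, 0, 3], "twist": 0, "grip": 0},
    {"offset": [0, 0, 3], "twist": 0, "grip": 0},
  ],
)

```text
time: 17.4
tool_pos: [0.6323, 0.1886, 0.355]
tool_rot: [-0.008, 0.084, 0.996, -0.0]
contact_force: [-23.0, 2.8, 2.7]
gripper_width: 0.343
```

>>> play_rows(
  increments=[
    {"offset": [0, 0, 1], "twist": 0, "grip": 0},
    {"offset": [0, 0, 2], "twist": 0, "grip": 0},
    {"offset": [0, 0, 2], "twist": 0, "grip": 0},
  ],
)

```text
time: 17.65
tool_pos: [0.6323, 0.1885, 0.3532]
tool_rot: [-0.008, 0.084, 0.996, -0.0]
contact_force: [-22.9, 2.6, 5.5]
gripper_width: 0.343
```

>>> play_rows(
  increments=[
    {"offset": [0, 0, 1], "twist": 0, "grip": 0},
    {"offset": [0, 0, 2], "twist": 0, "grip": 0},
    {"offset": [0, 0, 2], "twist": 0, "grip": 0},
  ],
)

```text
time: 17.9
tool_pos: [0.6323, 0.1885, 0.3516]
tool_rot: [-0.008, 0.084, 0.996, -0.0]
contact_force: [-25.2, 2.2, 7.4]
gripper_width: 0.342
```

>>> play_rows(
  increments=[
    {"offset": [0, 0, 1], "twist": 0, "grip": 0},
    {"offset": [0, 0, 1], "twist": 0, "grip": 0},
  ],
)

```text
time: 18.07
tool_pos: [0.6323, 0.1886, 0.3516]
tool_rot: [-0.008, 0.084, 0.996, -0.0]
contact_force: [-27.3, 2.2, 11.5]
gripper_width: 0.343
```

Descent stopped at z 0.3516, which is the predicted home (0.3515), and the force is building. I'll press slightly more, then check the pin knob with the wrist camera.

>>> play_rows(
  increments=[
    {"offset": [0, 0, 1], "twist": 0, "grip": 0},
    {"offset": [0, 0, 1], "twist": 0, "grip": 0},
  ],
)

```text
time: 18.23
tool_pos: [0.6323, 0.1885, 0.3515]
tool_rot: [-0.008, 0.084, 0.996, -0.0]
contact_force: [-29.5, 1.8, 13.8]
gripper_width: 0.343
```

Run:
```python
from h import *
s=manip.state(); print(s["tool_pos"],s["contact_force"])
im=manip.grab_frame("wrist")
a=cv2.imread("pics/wrist_a.png")
f=lambda i:cv2.convertScaleAbs(cv2.resize(i[180:360,240:410],(400,424),interpolation=cv2.INTER_CUBIC),alpha=1.8,beta=15)
cv2.imwrite("pics/wc.png",np.hstack([f(a),f(im)]))
```

```text
[0.63230398 0.18854761 0.35154318] [-29.5325266    1.77281168  13.75669069]
```

View pics/wc.png

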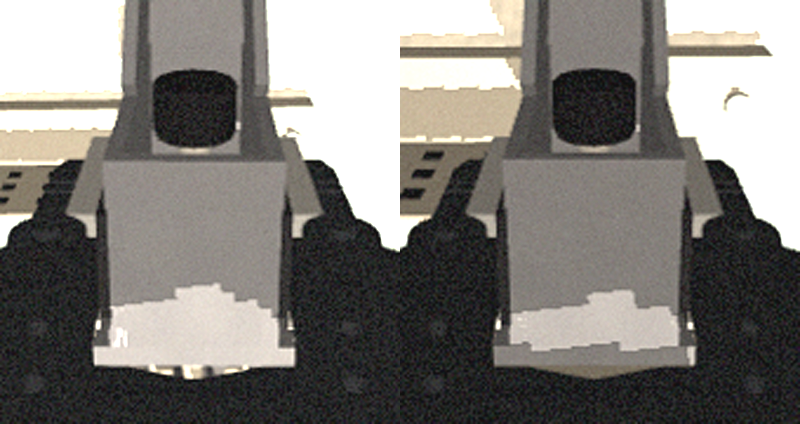

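The knob sits in the same place against the head as when the pin was free (left and right crops, lower edge at row 148), so the pin has snapped out. I'll relax the push, open and retreat upward.

>>> play_rows(
  increments=[
    {"offset": [2, 0, -1], "twist": 0, "grip": 0},
    {"offset": [4, 0, -2], "twist": 0, "grip": 0},
    {"offset": [4, 0, -2], "twist": 0, "grip": 0},
  ],
)

```text
time: 18.53
tool_pos: [0.6305, 0.1885, 0.3515]
tool_rot: [-0.002, 0.084, 0.996, 0.0]
contact_force: [-7.8, 0.5, 0.7]
gripper_width: 0.341
```

>>> play_rows(
  increments=[
    {"offset": [0, 0, 0], "twist": 0, "grip": 0.7},
    {"offset": [0, 0, 0], "twist": 0, "grip": 0.7},
    {"offset": [0, 0, 0], "twist": 0, "grip": 0.7},
    {"offset": [0, 0, 0], "twist": 0, "grip": 0.7},
    {"offset": [0, 0, 0], "twist": 0, "grip": 0.7},
  ],
)

```text
time: 18.95
tool_pos: [0.632, 0.1877, 0.352]
tool_rot: [0.001, 0.085, 0.996, 0.0]
contact_force: [-0.0, -0.3, -0.1]
gripper_width: 0.703
```

>>> play_rows(
  increments=[
    {"offset": [0, 0, 0], "twist": 0, "grip": 0.7},
    {"offset": [0, 0, -10], "twist": 0, "grip": 0.7},
    {"offset": [0, 0, -40], "twist": 0, "grip": 0.7},
    {"offset": [0, 0, -75], "twist": 0, "grip": 0.7},
    {"offset": [0, 0, -110], "twist": 0, "grip": 0.7},
  ],
)

```text
time: 19.37
tool_pos: [0.6313, 0.1877, 0.4624]
tool_rot: [-0.001, 0.085, 0.996, -0.0]
contact_force: [0.3, -0.6, 0.7]
gripper_width: 0.7
```

>>> play_rows(
  increments=[
    {"offset": [10, 0, -10], "twist": 0, "grip": 0.7},
    {"offset": [40, 0, -10], "twist": 0, "grip": 0.7},
    {"offset": [75, 0, -10], "twist": 0, "grip": 0.7},
    {"offset": [100, 0, -10], "twist": 0, "grip": 0.7},
    {"offset": [100, 0, -10], "twist": 0, "grip": 0.7},
  ],
)

```text
time: 19.78
tool_pos: [0.5297, 0.2056, 0.4722]
tool_rot: [-0.0, 0.084, 0.996, 0.0]
contact_force: [-0.1, -0.3, 0.2]
gripper_width: 0.697
```

```bash
python3 look.py d bracket claw slot | grep -E "^[0-9]|0\.[56]..* 0\.1[0-9]"
python3 - <<'E'
import cv2,numpy as np
a=cv2.imread("pics/scene_d.png")[190:330,250:425]; b=cv2.imread("pics/side_d.png")[80:220,290:430]
cv2.imwrite("pics/crop_d.png",np.hstack([cv2.resize(i,(400,320 if i is a else 320),interpolation=cv2.INTER_CUBIC) for i in (a,b)]))
E
```

```text
19.7833 [0.5297 0.2056 0.4722] [-0.0001  0.0837  0.9965  0.0004] [-0.1339 -0.2504  0.2111] 0.6973470758894156
scene bracket 0.58 [0.6498 0.1867 0.106 ] [371.3111 285.3584] tool mm [-121.6912    1.175   366.1325]
scene claw 0.73 [0.6416 0.1839 0.1782] [373.8846 260.7631] tool mm [-114.075    -2.8649  293.8923]
scene slot 0.8 [0.6483 0.1902 0.1803] [375.9313 262.8283] tool mm [-119.5538    4.3826  291.8338]
side bracket 0.32 [0.6507 0.1853 0.181 ] [376.3083 129.1956] tool mm [-122.744     0.0027  291.1674]
side claw 0.57 [0.651  0.1857 0.1828] [376.453  128.7313] tool mm [-123.047     0.4076  289.3008]
side slot 0.68 [0.6491 0.1819 0.1801] [376.1159 130.1285] tool mm [-121.7376   -3.6444  292.0076]
```

View pics/crop_d.png

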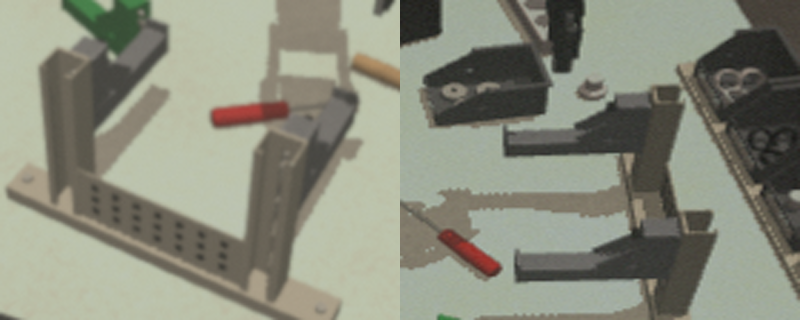

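The crop shows the two arms hanging parallel and at the same height, on the uprights at side crop (660,130) and (690,250). The robot is clear, so I'm handing in.

```bash
python3 -c "
from plant import manip
print(manip.job_done())"
```

```text
the job is handed in; nothing more can be done
None
```

The loose grey arm now hangs in the two top slots of the empty upright, level with the partner arm. The robot has let go, backed off, and the job is handed in at about 20 s of the 64 s allowed; no verdict was reported.

**How it went:**
- The claws first met the upright's face at about 14 N. I eased off, slid about 2 mm sideways under light push until they entered, then pushed the plate up to the face at about 26 N.
- Keeping that push, I pressed it down until it stopped at TCP z 0.3515, exactly the predicted home height.
- At the end of the press the wrist force read about 30 N of push and 14 N upward, a little above the 3 kg push limit only if the two are added together.

**Last checks:**
- **Pin:** the knob is back in its free position against the head, so the pin has snapped out.
- **Position:** the final pictures show the two arms parallel and at the same height, and the wrist force is about zero.
- **Disagreement:** the networks' single estimates of claw against slot differ by 2–9 mm, within their scatter. I trusted the contact height, the force readings and the pictures instead.
- **Not checked:** I did not measure the other things on the bench afterwards. None was touched knowingly, and those in the final crops looked undisturbed.

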